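# Seat the circuit blocks with a fingertip run round the board

## Robot

A 7-joint arm with a two-finger parallel gripper is mounted at the origin on the work surface. World frame = base frame: x ahead of the robot, y to its left, z up, the work surface at z = 0. Lengths are in m, angles in rad, forces in N, time in s.
With the tool pointing down it reaches from about 0.4 to 0.875 m from the base axis. Payload 6.5 kg.
Tool frame: the origin (TCP) lies on the centre line of the jaws, within the pads' length; the fingertips stand 25 mm ahead of it and the grasp point (between the pads) lies 6 mm ahead of it; z points along the fingers, y is the line along which they close (so a half turn about z gives the same grasp; the last joint's range is limited). The gripper opens to 85 mm and grips with 20 to 120 N. Pads are 22 mm wide; open, the fingers measure 114 mm over their backs; the gripper's body (76 mm by 85 mm) begins 54 mm behind the grasp point. The pads swing forward as they close: fully open they stand 13 mm farther back than shut.
Start: joints at [1.245, 0.536, -0.004, 1.538, 0.003, 1.067, -0.071], TCP at [0.167, -0.628, 0.256] pointing down, gripper open.
Joint ranges: [-2.7, 2.7], [-0.37, 2.16], [-1.27, 1.26], [0.24, 2.4], [-1.31, 4.45], [0.19, 1.91], [-2.76, 2.76]. Speed limits (rad/s): [2.39, 2.39, 3.14, 3.14, 3.14, 3.14, 3.14].

## Interface

Orientations are given as a unit quaternion [w, x, y, z].
In Python, from workcell import monitor, optics, bot gives the robot as it stands.
- The arm moves only by the tool apply_moves, never from a script. Its argument "steps" is a list of rows, each a list of 7 numbers: the shift along the tool's x, y, z in cm, then the turn, a rotation vector about the tool's x, y, z in rad, then the finger opening in cm, from 0 to 8.54. A call has 1 to 8 rows; each row shifts and turns the commanded pose from where the row before left it, along the tool's axes as they then stand; what a row does not reach is not made up. A row lasts 1/12 s, in which the tool goes at most 41.7 mm and 7.16 degrees, less where a joint would pass 70% of its speed; a pose out of reach is approached as far as the arm can. A call with a gripper value outside its range is refused whole. The fingers move at their own pace and stop on an object; "squeeze" is the grip in N (left out, the last holds). Time passes only in rows, so rows that do not move let the fingers close. It gives the time, the measured TCP pose, the force and the opening at its end, in the units of the state.
- monitor.sense(): the state, without advancing time (a new reading comes with each control period).
- optics.capture(name): name is "scene" or "top"; returns a dict with "image" (480x640x3 uint8, red, green, blue), "fx", "fy", "cx", "cy" (pixels), "k1" (the pictures are not rectified: a ray, as slopes to the right and down, at radius r is drawn at 1 + k1 r^2 times it, then the intrinsics apply), "R" (3x3) and "t" (3): a world point X has camera coordinates R X + t. Camera axes: x right, y down, z forward; pixel columns grow to the right and rows downward; lengths in m; the calibration is good to about 2 mm. A picture is of the moment at which its call begins. There is no depth.
- bot.hand_in(): hands the job in, once; it reports no verdict.
The state is a dict: "t": time; "qpos": joint angles; "joint_vel": joint speeds; "joint_efforts": joint torques, N m; "position": TCP position; "tcp_rot": TCP orientation; "force": force on the tool from outside, world axes, zero at the start; "wrist_torque": the same for the moment, N m; "gripper_width": finger opening in m.
Only numpy, scipy, OpenCV 4.12 (cv2) and the standard library are available. Lean on these libraries where they do the work, as an engineer would, in place of code of your own. Each camera call takes 0.05 s, during which the arm holds its last target. There are 200 camera calls.

## Task

The six white blocks of the circuit on the plug-in board are not fully plugged in. Follow the circuit with a fingertip from the switch block round to the block at the other end of the battery, block after block in that order, pressing each one gently down until it sits flush on the board, and keep the fingertip within about 5 cm of the blocks all the way. Do not pull any block up, leave the switch off, leave the spare parts and the screwdriver where they are, and finish clear of the board.

Things in the scene. Friction and masses are not known exactly. Their poses are not given: they have to be found in the camera images.
- board: dark grey plug-in circuit board, fixed flat on the table, 22 mm thick, printed with white squares at 60 mm pitch. Origin: on its underside, below the middle of the circuit; it reaches from -90 to +90 mm in its x and -90 to +210 mm in its y. The circuit is a square loop, 120 mm a side, round that origin: battery along the +x side, two white blocks along each of the +y, -x and -y sides
- battery (a point): middle of the top of the black battery holder with two AA cells (116 mm along board y, 19 mm wide, top 42 mm above the table), fixed and fully home. The six white blocks run in a U from one end of it round to the other. The two places beside its ends are at board x +30, y +60 mm and x +30, y -60 mm: one has the switch block, the other last_block, either way round
- switch_top (a point): centre of the free flat part of the switch block's top, above its plugs, 24 mm above the block's underside. The white housing is 36 mm long (board x) and reaches 10 mm to board -y and 30 mm to board +y of this point; a small steel toggle lever stands on the +y part, 21.5 mm from this point, its tip 18 mm higher. Press on the free part. The first block of the row
- switch (a joint): the switch block: how far it stands proud of the board, in m: 0 is fully home, underside flat on the board; 0.03 is pulled out. Starts between 0.004 and 0.007. The plugs fit tightly: a push of more than 4 N straight down moves it, it stops hard at 0, stays where it is left and cannot tip
- lever (a joint): angle of the switch's steel toggle lever in rad: 0 is off (as it starts, leaning to board -x), 0.7 is on; it is stiff enough to stay, but flips if pushed sideways
- left_mid_top (a point): centre of the top face of a white plug-in component block, 36 mm long (along its two plugs), 20 mm wide, 24 mm high, flat top with a thin printed circuit symbol; in the board's +y side of the circuit, at board x -30, y +60 mm, long along board x
- left_mid (a joint): the same block: how far it stands proud of the board, in m: 0 is fully home, underside flat on the board; 0.03 is pulled out. Starts between 0.004 and 0.007. The plugs fit tightly: a push of more than 4 N straight down moves it, it stops hard at 0, stays where it is left and cannot tip
- left_near_top (a point): centre of the top face of a white plug-in component block, 36 mm long (along its two plugs), 20 mm wide, 24 mm high, flat top with a thin printed circuit symbol; in the board's -x side of the circuit, at board x -60, y +30 mm, long along board y
- left_near (a joint): the same block: how far it stands proud of the board, in m: 0 is fully home, underside flat on the board; 0.03 is pulled out. Starts between 0.004 and 0.007. The plugs fit tightly: a push of more than 4 N straight down moves it, it stops hard at 0, stays where it is left and cannot tip
- right_near_top (a point): centre of the top face of a white plug-in component block, 36 mm long (along its two plugs), 20 mm wide, 24 mm high, flat top with a thin printed circuit symbol; in the board's -x side of the circuit, at board x -60, y -30 mm, long along board y
- right_near (a joint): the same block: how far it stands proud of the board, in m: 0 is fully home, underside flat on the board; 0.03 is pulled out. Starts between 0.004 and 0.007. The plugs fit tightly: a push of more than 4 N straight down moves it, it stops hard at 0, stays where it is left and cannot tip
- right_mid_top (a point): centre of the top face of a white plug-in component block, 36 mm long (along its two plugs), 20 mm wide, 24 mm high, flat top with a thin printed circuit symbol; in the board's -y side of the circuit, at board x -30, y -60 mm, long along board x
- right_mid (a joint): the same block: how far it stands proud of the board, in m: 0 is fully home, underside flat on the board; 0.03 is pulled out. Starts between 0.004 and 0.007. The plugs fit tightly: a push of more than 4 N straight down moves it, it stops hard at 0, stays where it is left and cannot tip
- last_block_top (a point): centre of the top face of the white plug-in component block, 36 mm long (along its two plugs), 20 mm wide, 24 mm high, flat top with a thin printed circuit symbol, next to the end of the battery that has no switch; long along board x
- last_block (a joint): the same block: how far it stands proud of the board, in m: 0 is fully home, underside flat on the board; 0.03 is pulled out. Starts between 0.004 and 0.007. The plugs fit tightly: a push of more than 4 N straight down moves it, it stops hard at 0, stays where it is left and cannot tip
- lamp_block: loose spare: white block 36 x 20 x 24 mm with a brass socket and small glass bulb on top, 49 mm high in all, parked on the empty +y part of the board; not part of the circuit. Origin: centre of its underside
- motor_block: loose spare: small brass motor on a white foot, 40 x 28 mm, 34 mm high, on the table beside the board. Origin: centre of its underside
- screwdriver: loose screwdriver with a black handle, 150 mm long, lying on the table between robot and board. Origin: under its middle
Not all that is in view belongs to the job. What is shaped like the lamp_block but blue is not meant.

How it is judged:
On the way, in this order (a step that is already met when the one before it is completed fails the run):
1. the switch block is pressed fully home (value of joint switch below 0.0013 m), for 0.1 s.
2. the second block along the circuit, counted from the switch, is pressed fully home (((y of switch_top in the frame of board above 0 m and value of joint left_mid below 0.0013 m) or (y of switch_top in the frame of board below 0 m and value of joint right_mid below 0.0013 m))), for 0.1 s.
3. the third block along the circuit, counted from the switch, is pressed fully home (((y of switch_top in the frame of board above 0 m and value of joint left_near below 0.0013 m) or (y of switch_top in the frame of board below 0 m and value of joint right_near below 0.0013 m))), for 0.1 s.
4. the fourth block along the circuit, counted from the switch, is pressed fully home (((y of switch_top in the frame of board above 0 m and value of joint right_near below 0.0013 m) or (y of switch_top in the frame of board below 0 m and value of joint left_near below 0.0013 m))), for 0.1 s.
5. the fifth block along the circuit, counted from the switch, is pressed fully home (((y of switch_top in the frame of board above 0 m and value of joint right_mid below 0.0013 m) or (y of switch_top in the frame of board below 0 m and value of joint left_mid below 0.0013 m))), for 0.1 s.
6. the block at the other end of the battery is pressed fully home (value of joint last_block below 0.0013 m), for 0.1 s.
At the end, for the whole second after the job is handed in: All six blocks stand less than 1.3 mm proud of the board, the switch lever is still off (below 0.3 rad), the lamp block still stands upright, and lamp block, motor block and screwdriver are within 15 mm of where they began (value of joint each of switch, left_mid, left_near, right_near, right_mid, last_block below 0.0013 m and value of joint lever below 0.3 rad and distance of each of lamp_block, motor_block, screwdriver from where it was at the start of the episode below 0.015 m and angle between lamp_block's own z axis and vertical below 0.2 rad); the robot touches nothing.
It fails at once if a block is pulled up out of the board (more than 10 mm proud) (value of joint any of switch, left_mid, left_near, right_near, right_mid, last_block above 0.01 m).
It fails at once if the switch lever is flipped (past 0.3 rad) (value of joint lever above 0.3 rad).
It fails at once if the fingers press on anything with more than 70 N (contact force between the fingers and anything else above 70 N).
It fails at once if a spare part or the screwdriver is moved more than 15 mm or lifted (distance of any of lamp_block, motor_block, screwdriver from where it was at the start of the episode above 0.015 m).
It fails at once if between the first block and the last, the fingertips are raised more than about 70 mm above the blocks (value of joint switch below 0.0013 m and not (value of joint last_block below 0.0013 m) and height (world z) of the grasp point above 0.14 m).
It also fails if it takes over 54 s, if anything falls off the work surface, if the arm or the gripper's body presses on something with over 40 N, if the wrist force passes 120 N, or if a joint passes its speed limit or range.

## Working session

There is one attempt and no reset: what is moved stays moved. The work goes in short steps, Python scripts to look and compute and a tool call to move; the robot and the scene stay as the last step left them, time stands still between calls to the robot, and variables do not carry over. Pictures are saved under pics/ and viewed, on a budget of 10 in all, crops included, one or two more only if the job needs it, and the job is handed in when it is done.

Besides the shell and the picture viewer there is one more tool, called after "Request:" as name(argument=value, ...), one argument or row to a line, values as JSON. apply_moves: Moves the arm, as the interface text tells. Its arguments: {"type":"object","properties":{"steps":{"type":"array","items":{"type":"array","items":{"type":"number"}}},"squeeze":{"type":"number"}},"required":["steps"]}

```bash
mkdir -p pics; python3 - <<'E'
from workcell import monitor, optics, bot
import cv2
s=monitor.sense(); print({k:(v if not hasattr(v,'round') else v) for k,v in s.items()})
for n in("scene","top"):
    c=optics.capture(n); cv2.imwrite(f"pics/{n}0.png",c["image"][:,:,::-1]); print(n,[(k,c[k]) for k in("fx","fy","cx","cy","k1","R","t")])
E
```

```text
{'t': 0.0, 'qpos': array([ 1.24478858,  0.53718908, -0.00442979,  1.53886287,  0.00257965,
        1.06727966, -0.07126427]), 'joint_vel': array([-0.00087629,  0.00101413,  0.00043471, -0.00023683, -0.00019557,
       -0.00094924,  0.00075867]), 'joint_efforts': array([-2.17953097e-04, -5.83398628e+01,  1.04819287e+00, -2.59098583e+01,
        1.22855528e-02,  9.50797170e-03,  7.24704478e-06]), 'position': array([ 0.1668184 , -0.62762811,  0.25540227]), 'tcp_rot': array([-8.50080010e-04,  9.91574611e-01,  1.29533930e-01, -1.68510638e-04]), 'force': array([-0.52080601,  0.1090926 ,  0.3251773 ]), 'wrist_torque': array([ 0.02268438, -0.04488263, -0.02405762]), 'gripper_width': 0.085567853191068}
scene [('fx', 517.5806215806177), ('fy', 517.5806215806177), ('cx', 311.4394650136285), ('cy', 232.9884897717851), ('k1', -0.033467480290758564), ('R', array([[ 0.76788185,  0.64054051, -0.00808152],
       [ 0.55862244, -0.67574617, -0.48094499],
       [-0.31352581,  0.36479441, -0.87671353]])), ('t', array([-0.49482086, -0.27931527,  1.02814239]))]
top [('fx', 518.2176096852891), ('fy', 518.2176096852891), ('cx', 311.97926136611795), ('cy', 240.24519593613695), ('k1', -0.12276760105732792), ('R', array([[ 0.00947045, -0.99994223,  0.00508387],
       [-0.98920226, -0.01011207, -0.14620748],
       [ 0.14625045, -0.00364432, -0.98924088]])), ('t', array([0.06914724, 0.58812251, 0.74122107]))]
```

View pics/scene0.png

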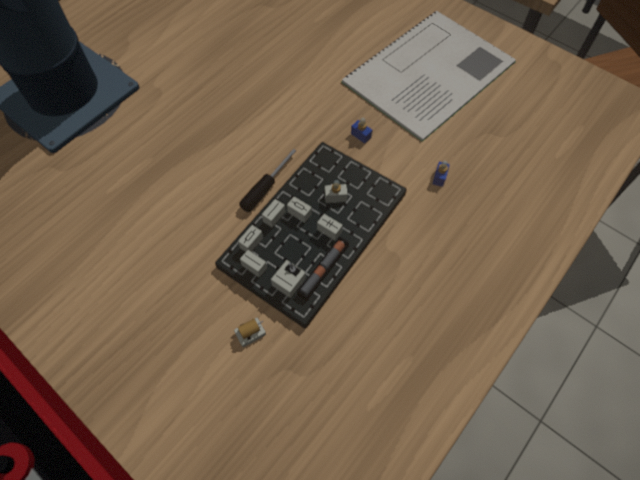

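View pics/top0.png

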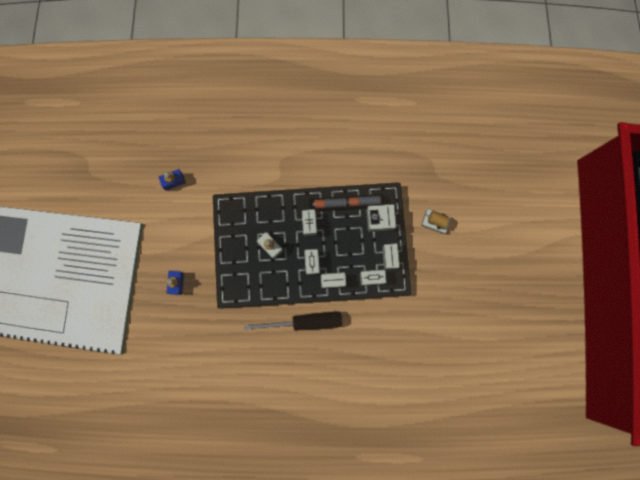

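The top view shows the board with corners near (213,195), (401,184), (410,295), (218,307). Its empty +y part, with the lamp block at (270,243), is to the left. The switch, with its lever, is at (382,217), so it is on the board's -y side.

White candidates:
- switch (382,217)
- right_mid (391,256)
- right_near (373,277)
- left_near (333,281)
- left_mid (312,261)
- last_block (309,221)
- not meant: lamp block (270,243), motor (437,221), blue parts (172,179) and (175,283)

Next I'll look at close crops to measure these.

```bash
python3 - <<'E'
import cv2
a=cv2.imread("pics/top0.png")[175:315,205:415]; cv2.imwrite("pics/topc.png",cv2.resize(a,None,fx=3.8,fy=3.8,interpolation=cv2.INTER_CUBIC))
a=cv2.imread("pics/scene0.png")[135:330,210:410]; cv2.imwrite("pics/scenec.png",cv2.resize(a,None,fx=3,fy=3,interpolation=cv2.INTER_CUBIC))
E
```

```text
(no output)
```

View pics/topc.png

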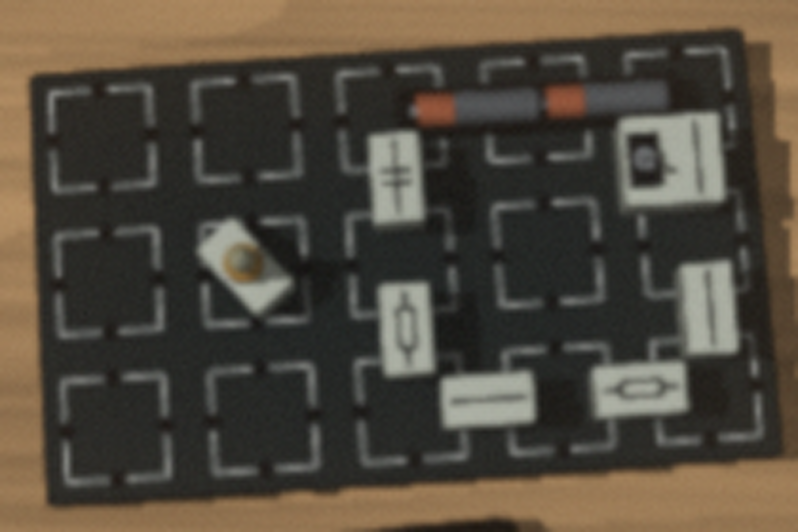

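View pics/scenec.png

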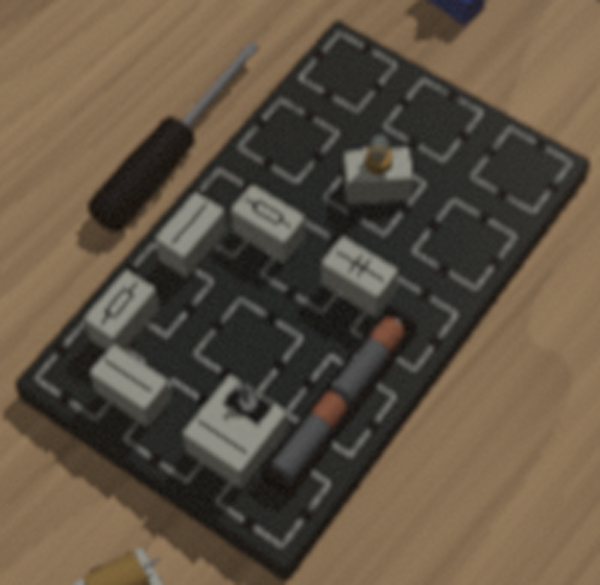

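The close crops confirm the choice: the switch has its lever on the +y part, and its free part carries a printed line. It is followed by right_mid, right_near, left_near, left_mid and last_block. I'll triangulate the tops and fit the board pose.

```bash
cat > h.py <<'E'
import numpy as np, cv2
from scipy.optimize import least_squares
from workcell import monitor, optics, bot
def proj(c,X):
    P=np.atleast_2d(X)@c["R"].T+c["t"]; s=P[:,:2]/P[:,2:]
    s=s*(1+c["k1"]*(s**2).sum(1,keepdims=True)); return s*c["fx"]+[c["cx"],c["cy"]]
names=["switch","right_mid","right_near","left_near","left_mid","last"]
B=np.array([[30,-60],[-30,-60],[-60,-30],[-60,30],[-30,60],[30,60]])/1e3
C=np.array([[90,210],[90,-90],[-90,-90],[-90,210]])/1e3
def b2w(p,xy): 
    c,s=np.cos(p[2]),np.sin(p[2]); return xy@np.array([[c,s],[-s,c]])+p[:2]
E
python3 - <<'E'
from h import *
ct,cs=optics.capture("top"),optics.capture("scene")
f=lambda L,o,k:(np.array(L)+.5)/k-.5+np.array(o)
T=f([[699,156],[709,306],[639,388],[488,399],[407,328],[397,177]],(205,175),3.8)
S=f([[220,441],[130,378],[120,302],[190,228],[268,210],[359,262]],(210,135),3)
Tc=f([[32,77],[742,30],[780,453],[50,503]],(205,175),3.8); Sc=f([[338,23]],(210,135),3)
Sc=f([[587,162],[290,572],[20,390],[338,23]],(210,135),3)
for n,a,b in zip(names+["c"]*4,np.r_[T,Tc],np.r_[S,Sc]):
    r=least_squares(lambda X:np.r_[proj(ct,X)[0]-a,proj(cs,X)[0]-b],[.6,0,.05]); print(n,r.x.round(4),r.fun.round(1))
h=lambda xy,z:np.c_[xy,np.broadcast_to(z,len(xy))]
def res(p,w=(1,1)):
    zb=.046+p[3:9]; W=h(b2w(p,B),zb); K=h(b2w(p,C),.022)
    return np.r_[w[0]*(proj(ct,W)-T).ravel(),w[0]*(proj(ct,K)-Tc).ravel(),w[1]*(proj(cs,W)-S).ravel(),w[1]*(proj(cs,K)-Sc).ravel()]
for w in((1,1),(1,0.01),(.01,1)):
    r=least_squares(res,np.r_[.6,0,0,[.005]*6],args=(w,)); print(w,r.x.round(4),abs(r.fun).max())
r=least_squares(res,np.r_[.6,0,0,[.005]*6]); np.save("p.npy",r.x); print(b2w(r.x,B).round(4)); print(r.fun.reshape(-1,2).round(1))
E
```

```text
switch [ 0.6246 -0.041   0.0514] [ 0.3  0.2  0.4 -0.1]
right_mid [ 0.5651 -0.0441  0.0494] [-0.  -0.  -0.1  0. ]
right_near [ 0.5322 -0.0158  0.0521] [ 0.  0.  0. -0.]
left_near [0.5279 0.043  0.0469] [-0.  -0.  -0.1  0. ]
left_mid [0.5552 0.0754 0.0529] [-0.2 -0.2 -0.3  0.1]
last [0.6144 0.0799 0.0565] [-0.2 -0.2 -0.3  0.1]
c [0.6616 0.2321 0.0201] [ 0.2  0.2  0.3 -0.1]
c [ 0.6865 -0.0638  0.0185] [-0.6 -0.5 -0.7  0.1]
c [ 0.5095 -0.0775  0.0143] [-0.5 -0.4 -0.7  0.1]
c [0.4861 0.2195 0.0177] [-0.3 -0.3 -0.5  0.1]
(1, 1) [0.5904 0.0177 0.0791 0.005  0.0036 0.0072 0.0014 0.0076 0.0107] 3.0266786888005583
(1, 0.01) [ 0.59    0.0176  0.0775  0.0081  0.0025 -0.0018 -0.0008  0.0012  0.0043] 1.4804460238279376
(0.01, 1) [0.592  0.0167 0.0827 0.0087 0.0084 0.012  0.0048 0.0109 0.0146] 2.686628145913147
[[ 0.625  -0.0398]
 [ 0.5652 -0.0445]
 [ 0.5329 -0.017 ]
 [ 0.5282  0.0428]
 [ 0.5557  0.0751]
 [ 0.6155  0.0798]]
[[-0.6 -0. ]
 [ 0.3 -0.1]
 [ 0.9 -0.5]
 [ 0.1 -0.3]
 [-0.  -0.6]
 [-0.2 -0.9]
 [-1.2 -1.3]
 [ 0.5 -1.5]
 [ 1.5  0.5]
 [-1.1  1. ]
 [ 1.1 -0.4]
 [-0.2  0.2]
 [-0.3  0.4]
 [-0.   0.1]
 [-0.2  0.1]
 [ 0.2  0.4]
 [ 2.  -0.9]
 [-0.9  0.3]
 [-3.  -1.9]
 [-1.2 -2.1]]
```

Request:
apply_moves(
  steps=[
    [0, 0, 0, 0, 0, -0.116, 0],
    [0, 0, 0, 0, 0, -0.116, 0],
    [0, 0, 0, 0, 0, -0.116, 0],
    [0, 0, 0, 0, 0, -0.116, 0],
    [0, 0, 0, 0, 0, -0.116, 0],
    [0, 0, 0, 0, 0, -0.116, 0],
    [0, 0, 0, 0, 0, -0.116, 0],
    [0, 0, 0, 0, 0, -0.116, 0],
  ],
  squeeze=20,
)

```text
t: 0.87
position: [0.1669, -0.628, 0.256]
tcp_rot: [-0.0, 0.827, 0.562, 0.0]
force: [0.8, 0.3, -0.7]
gripper_width: -0.0001
```

Request:
apply_moves(
  steps=[
    [0, 0, 0, 0, 0, -0.116, 0],
    [0, 0, 0, 0, 0, -0.116, 0],
    [0, 0, 0, 0, 0, -0.116, 0],
    [0, 0, 0, 0, 0, -0.116, 0],
    [0, 0, 0, 0, 0, 0, 0],
  ],
)

```text
t: 1.28
position: [0.1667, -0.6281, 0.256]
tcp_rot: [-0.0, 0.677, 0.736, 0.0]
force: [-0.2, -0.2, 0.2]
gripper_width: 0.0
```

```bash
cat >> h.py <<'E'
def status(xy,z=None):
    from scipy.spatial.transform import Rotation as R
    s=monitor.sense(); q=np.array(s["tcp_rot"]); M=R.from_quat(np.r_[q[1:],q[0]]).as_matrix(); p=np.load("p.npy")
    d=np.r_[b2w(p,np.array([xy])/1e3)[0],s["position"][2] if z is None else z]-s["position"]
    print("t",s["t"],"pos",s["position"].round(4),"F",s["force"].round(1),"w",round(s["gripper_width"],4),"yaw err",round(float(np.arctan2(M[1,1],M[0,1])-p[2]),4),"tool z",M[:,2].round(4))
    print("to go cm, tool axes",(M.T@d*100).round(2), "q7",s["qpos"][6])
E
python3 -c "
from h import *
status((30,-62))"
```

```text
t 1.2833 pos [ 0.1667 -0.6281  0.256 ] F [-0.2 -0.2  0.2] w 0.0 yaw err 0.0056 tool z [-0.e+00  6.e-04 -1.e+00]
to go cm, tool axes [5.454e+01 5.065e+01 3.000e-02] q7 1.1850041978653283
```

Request:
apply_moves(
  steps=[
    [2.27, 2.11, 0, 0, 0, 0, 0],
    [2.27, 2.11, 0, 0, 0, 0, 0],
    [2.27, 2.11, 0, 0, 0, 0, 0],
    [2.27, 2.11, 0, 0, 0, 0, 0],
    [2.27, 2.11, 0, 0, 0, 0, 0],
    [2.27, 2.11, 0, 0, 0, 0, 0],
    [2.27, 2.11, 0, 0, 0, 0, 0],
    [2.27, 2.11, 0, 0, 0, 0, 0],
  ],
)

```text
t: 1.95
position: [0.3212, -0.4322, 0.2563]
tcp_rot: [0.0, 0.679, 0.734, -0.0]
force: [0.5, -1.1, -0.6]
gripper_width: 0.0002
```

Request:
apply_moves(
  steps=[
    [2.27, 2.11, 0, 0, 0, 0, 0],
    [2.27, 2.11, 0, 0, 0, 0, 0],
    [2.27, 2.11, 0, 0, 0, 0, 0],
    [2.27, 2.11, 0, 0, 0, 0, 0],
    [2.27, 2.11, 0, 0, 0, 0, 0],
    [2.27, 2.11, 0, 0, 0, 0, 0],
    [2.27, 2.11, 0, 0, 0, 0, 0],
    [2.27, 2.11, 0, 0, 0, 0, 0],
  ],
)

```text
t: 2.62
position: [0.4747, -0.2376, 0.2563]
tcp_rot: [0.0, 0.679, 0.734, -0.0]
force: [-0.8, -0.3, 0.1]
gripper_width: -0.0002
```

Request:
apply_moves(
  steps=[
    [2.27, 2.11, 0, 0, 0, 0, 0],
    [2.27, 2.11, 0, 0, 0, 0, 0],
    [2.27, 2.11, 0, 0, 0, 0, 0],
    [2.27, 2.11, 0, 0, 0, 0, 0],
    [2.27, 2.11, 0, 0, 0, 0, 0],
    [2.27, 2.11, 0, 0, 0, 0, 0],
    [2.27, 2.11, 0, 0, 0, 0, 0],
    [0, 0, 0, 0, 0, 0, 0],
  ],
)

```text
t: 3.28
position: [0.6112, -0.0609, 0.2565]
tcp_rot: [-0.001, 0.676, 0.737, 0.003]
force: [-0.2, 0.8, 1.0]
gripper_width: 0.0001
```

```bash
python3 -c "
from h import *
status((30,-62),.10)"
```

```text
t 3.2833 pos [ 0.6112 -0.0609  0.2565] F [-0.2  0.8  1. ] w 0.0001 yaw err 0.0059 tool z [ 0.0026  0.005  -1.    ]
to go cm, tool axes [ 1.72  1.51 15.67] q7 -0.11436048370162125
```

Request:
apply_moves(
  steps=[
    [0.22, 0.19, 1.9, 0, 0, 0, 0],
    [0.22, 0.19, 1.9, 0, 0, 0, 0],
    [0.22, 0.19, 1.9, 0, 0, 0, 0],
    [0.22, 0.19, 1.9, 0, 0, 0, 0],
    [0.21, 0.19, 1.9, 0, 0, 0, 0],
    [0.21, 0.19, 1.9, 0, 0, 0, 0],
    [0.21, 0.19, 1.9, 0, 0, 0, 0],
    [0.21, 0.18, 1.9, 0, 0, 0, 0],
  ],
)

```text
t: 3.95
position: [0.622, -0.0504, 0.1032]
tcp_rot: [0.0, 0.679, 0.734, -0.0]
force: [0.0, -0.5, 0.2]
gripper_width: -0.0001
```

Request:
apply_moves(
  steps=[
    [0, 0, 0, 0, 0, 0, 0],
    [0, 0, 0, 0, 0, 0, 0],
  ],
)

```text
t: 4.12
position: [0.6213, -0.0502, 0.1036]
tcp_rot: [-0.001, 0.679, 0.735, -0.001]
force: [-0.0, -0.4, 0.6]
gripper_width: 0.0002
```

```bash
python3 - <<'E'
from h import *
status((30,-62),.078)
I=[optics.capture(n)["image"] for n in("scene","top")]
a=cv2.resize(I[0][185:335,205:355],(400,400),interpolation=3);b=cv2.resize(I[1][170:320,280:430],(400,400),interpolation=3)
cv2.imwrite("pics/near.png",np.hstack([a,b])[:,:,::-1])
E
```

```text
t 4.1167 pos [ 0.6213 -0.0502  0.1036] F [-0.  -0.4  0.6] w 0.0002 yaw err 0.0001 tool z [-0.0022  0.     -1.    ]
to go cm, tool axes [0.8  0.46 2.56] q7 -0.22478866377430265
```

View pics/near.png

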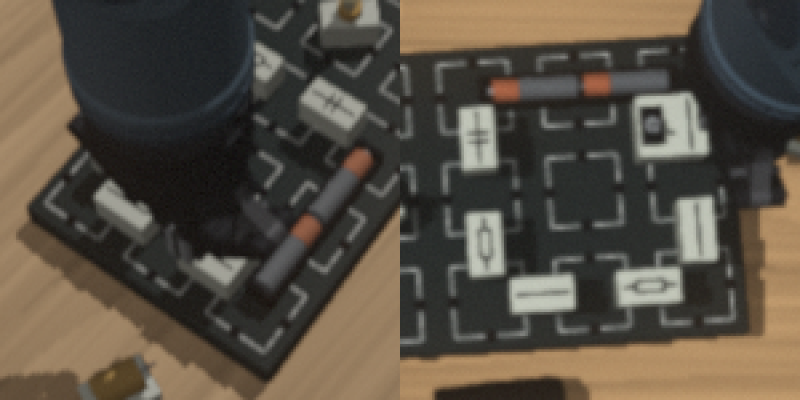

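Request:
apply_moves(
  steps=[
    [0.4, 0.23, 0, 0, 0, 0, 0],
    [0.4, 0.23, 0, 0, 0, 0, 0],
    [0, 0, 0.9, 0, 0, 0, 0],
    [0, 0, 0.9, 0, 0, 0, 0],
    [0, 0, 0, 0, 0, 0, 0],
    [0, 0, 0, 0, 0, 0, 0],
  ],
)

```text
t: 4.72
position: [0.6251, -0.042, 0.0851]
tcp_rot: [-0.001, 0.678, 0.735, -0.001]
force: [0.4, 0.3, 0.4]
gripper_width: -0.0
```

```bash
python3 - <<'E'
from h import *
status((30,-62),.078)
c=optics.capture("scene"); I=c["image"][:,:,::-1].copy(); s=monitor.sense()
for d in(0,.025): print(d,proj(c,s["position"]-[0,0,d]))
p=np.load("p.npy");print("free part",proj(c,np.r_[b2w(p,B[:1])[0],.051]))
I=I[215:315,240:340]; cv2.imwrite("pics/near2.png",cv2.resize(I,(600,600),interpolation=3))
E
```

```text
t 4.7167 pos [ 0.6251 -0.042   0.0851] F [0.4 0.3 0.4] w -0.0 yaw err 0.0018 tool z [-2.2e-03 -2.0e-04 -1.0e+00]
to go cm, tool axes [0.02 0.01 0.71] q7 -0.24564852391600167
0 [[282.10137645 272.98040556]]
0.025 [[283.08250482 279.97775594]]
free part [[284.13669696 281.3052731 ]]
```

View pics/near2.png

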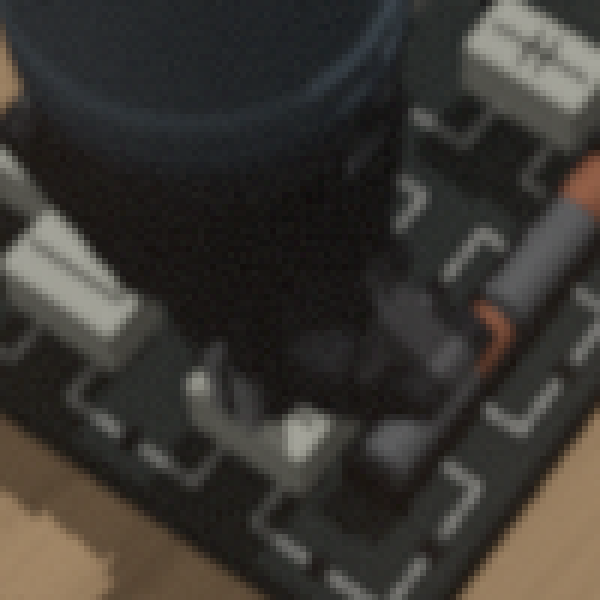

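The crop shows the shut fingertips at about (262,390), over the switch's free part, which leaves clearance to the lever. I'll press down in small steps.

Request:
apply_moves(
  steps=[
    [0, 0, 0.4, 0, 0, 0, 0],
    [0, 0, 0.3, 0, 0, 0, 0],
    [0, 0, 0.2, 0, 0, 0, 0],
    [0, 0, 0.1, 0, 0, 0, 0],
    [0, 0, 0, 0, 0, 0, 0],
  ],
)

```text
t: 5.18
position: [0.626, -0.0419, 0.0762]
tcp_rot: [-0.0, 0.678, 0.735, -0.0]
force: [0.9, 0.3, 0.0]
gripper_width: -0.0
```

Request:
apply_moves(
  steps=[
    [0, 0, 0.1, 0, 0, 0, 0],
    [0, 0, 0.1, 0, 0, 0, 0],
  ],
)

```text
t: 5.35
position: [0.6261, -0.0419, 0.0745]
tcp_rot: [0.0, 0.678, 0.735, -0.0]
force: [-1.6, -0.2, 3.7]
gripper_width: 0.0001
```

Request:
apply_moves(
  steps=[
    [0, 0, 0.1, 0, 0, 0, 0],
    [0, 0, 0, 0, 0, 0, 0],
  ],
)

```text
t: 5.52
position: [0.626, -0.0419, 0.0732]
tcp_rot: [0.0, 0.678, 0.735, -0.0]
force: [-0.1, -0.6, 3.2]
gripper_width: 0.0001
```

Request:
apply_moves(
  steps=[
    [0, 0, 0.1, 0, 0, 0, 0],
    [0, 0, 0.1, 0, 0, 0, 0],
    [0, 0, 0, 0, 0, 0, 0],
  ],
)

```text
t: 5.77
position: [0.626, -0.0419, 0.0712]
tcp_rot: [0.0, 0.678, 0.735, -0.0]
force: [0.1, 0.6, 2.1]
gripper_width: -0.0003
```

Request:
apply_moves(
  steps=[
    [0, 0, 0.1, 0, 0, 0, 0],
    [0, 0, 0, 0, 0, 0, 0],
  ],
)

```text
t: 5.93
position: [0.6261, -0.0419, 0.071]
tcp_rot: [0.0, 0.678, 0.735, -0.0]
force: [-3.4, -1.1, 10.5]
gripper_width: 0.0
```

Request:
apply_moves(
  steps=[
    [0, 0, 0.05, 0, 0, 0, 0],
    [0, 0, 0, 0, 0, 0, 0],
  ],
)

```text
t: 6.1
position: [0.6262, -0.0418, 0.071]
tcp_rot: [0.0, 0.678, 0.735, -0.0]
force: [-6.3, 0.1, 14.5]
gripper_width: 0.0002
```

Request:
apply_moves(
  steps=[
    [0, 0, -0.8, 0, 0, 0, 0],
    [0, 0, -0.8, 0, 0, 0, 0],
    [0, 0, 0, 0, 0, 0, 0],
  ],
)

```text
t: 6.35
position: [0.6271, -0.0416, 0.0873]
tcp_rot: [0.001, 0.678, 0.735, 0.001]
force: [0.2, -0.7, -0.0]
gripper_width: -0.0001
```

```bash
python3 -c "
from h import *
status((-30,-60),.078)"
```

```text
t 6.35 pos [ 0.6271 -0.0416  0.0873] F [ 0.2 -0.7 -0. ] w -0.0001 yaw err 0.0019 tool z [ 2.6e-03  3.0e-04 -1.0e+00]
to go cm, tool axes [ 0.21 -6.2   0.91] q7 -0.2456001123074714
```

Request:
apply_moves(
  steps=[
    [0.05, -1.55, 0, 0, 0, 0, 0],
    [0.05, -1.55, 0, 0, 0, 0, 0],
    [0.05, -1.55, 0, 0, 0, 0, 0],
    [0.05, -1.55, 0, 0, 0, 0, 0],
    [0, 0, 0.4, 0, 0, 0, 0],
    [0, 0, 0.3, 0, 0, 0, 0],
    [0, 0, 0.1, 0, 0, 0, 0],
    [0, 0, 0, 0, 0, 0, 0],
  ],
)

```text
t: 7.02
position: [0.5649, -0.0446, 0.0774]
tcp_rot: [0.0, 0.678, 0.735, 0.0]
force: [-0.1, 0.5, 0.3]
gripper_width: 0.0
```

Request:
apply_moves(
  steps=[
    [0, 0, 0.15, 0, 0, 0, 0],
    [0, 0, 0.15, 0, 0, 0, 0],
    [0, 0, 0.1, 0, 0, 0, 0],
    [0, 0, 0, 0, 0, 0, 0],
  ],
)

```text
t: 7.35
position: [0.5648, -0.0447, 0.0739]
tcp_rot: [0.0, 0.678, 0.735, 0.001]
force: [0.6, -0.1, 2.5]
gripper_width: 0.0001
```

```bash
python3 -c "
from h import *
status((-30,-60),.071)"
```

```text
t 7.35 pos [ 0.5648 -0.0447  0.0739] F [ 0.6 -0.1  2.5] w 0.0001 yaw err 0.002 tool z [ 1.3e-03  2.0e-04 -1.0e+00]
to go cm, tool axes [0.01 0.04 0.29] q7 -0.27907068377458977
```

Request:
apply_moves(
  steps=[
    [0, 0, 0.1, 0, 0, 0, 0],
    [0, 0, 0.1, 0, 0, 0, 0],
    [0, 0, 0.1, 0, 0, 0, 0],
    [0, 0, 0.05, 0, 0, 0, 0],
    [0, 0, 0, 0, 0, 0, 0],
  ],
)

```text
t: 7.77
position: [0.5648, -0.0446, 0.0711]
tcp_rot: [0.001, 0.678, 0.735, 0.001]
force: [0.1, 0.5, 9.2]
gripper_width: -0.0002
```

Request:
apply_moves(
  steps=[
    [0, 0, 0.05, 0, 0, 0, 0],
    [0, 0, 0.05, 0, 0, 0, 0],
    [0, 0, 0, 0, 0, 0, 0],
  ],
)

```text
t: 8.02
position: [0.5649, -0.0446, 0.0709]
tcp_rot: [0.001, 0.678, 0.735, 0.0]
force: [-3.0, 0.4, 18.8]
gripper_width: 0.0002
```

Request:
apply_moves(
  steps=[
    [0, 0, -0.8, 0, 0, 0, 0],
    [0, 0, -0.8, 0, 0, 0, 0],
    [1.5, -1.5, 0, 0, 0, 0, 0],
    [1.5, -1.5, 0, 0, 0, 0, 0],
    [0, 0, 0.4, 0, 0, 0, 0],
    [0, 0, 0.4, 0, 0, 0, 0],
    [0, 0, 0, 0, 0, 0, 0],
  ],
)

```text
t: 8.6
position: [0.5314, -0.0177, 0.0766]
tcp_rot: [-0.0, 0.678, 0.735, -0.0]
force: [-0.0, 0.9, -0.6]
gripper_width: 0.0001
```

Request:
apply_moves(
  steps=[
    [0, 0, 0.15, 0, 0, 0, 0],
    [0, 0, 0.15, 0, 0, 0, 0],
    [0, 0, 0.1, 0, 0, 0, 0],
    [0, 0, 0, 0, 0, 0, 0],
  ],
)

```text
t: 8.93
position: [0.532, -0.0179, 0.0731]
tcp_rot: [0.0, 0.678, 0.735, -0.0]
force: [-0.5, 0.6, -0.0]
gripper_width: -0.0001
```

```bash
python3 -c "
from h import *
status((-60,-30),.071)"
```

```text
t 8.9333 pos [ 0.532  -0.0179  0.0731] F [-0.5  0.6 -0. ] w -0.0001 yaw err 0.0012 tool z [ 1.e-04 -3.e-04 -1.e+00]
to go cm, tool axes [0.08 0.1  0.21] q7 -0.34726096535334866
```

Request:
apply_moves(
  steps=[
    [0, 0, 0.1, 0, 0, 0, 0],
    [0, 0, 0.1, 0, 0, 0, 0],
    [0, 0, 0.1, 0, 0, 0, 0],
    [0, 0, 0, 0, 0, 0, 0],
  ],
)

```text
t: 9.27
position: [0.5321, -0.0178, 0.071]
tcp_rot: [0.0, 0.678, 0.735, -0.0]
force: [-3.0, -1.8, 11.1]
gripper_width: -0.0001
```

Request:
apply_moves(
  steps=[
    [0, 0, 0.05, 0, 0, 0, 0],
    [0, 0, 0.05, 0, 0, 0, 0],
    [0, 0, 0, 0, 0, 0, 0],
  ],
)

```text
t: 9.52
position: [0.5322, -0.0178, 0.0709]
tcp_rot: [0.001, 0.678, 0.735, -0.0]
force: [-6.4, -2.3, 21.1]
gripper_width: -0.0001
```

Third block is home. Next is left_near, 6 cm along board +y.

Request:
apply_moves(
  steps=[
    [0, 0, -0.8, 0, 0, 0, 0],
    [0, 0, -0.8, 0, 0, 0, 0],
    [1.5, 0, 0, 0, 0, 0, 0],
    [1.5, 0, 0, 0, 0, 0, 0],
    [1.5, 0, 0, 0, 0, 0, 0],
    [1.55, 0.05, 0, 0, 0, 0, 0],
    [0, 0, 0.4, 0, 0, 0, 0],
    [0, 0, 0.4, 0, 0, 0, 0],
  ],
)

```text
t: 10.18
position: [0.5276, 0.0437, 0.0773]
tcp_rot: [0.0, 0.677, 0.736, 0.0]
force: [0.1, -0.8, 0.0]
gripper_width: 0.0001
```

Request:
apply_moves(
  steps=[
    [0, 0, 0, 0, 0, 0, 0],
    [0, 0, 0.15, 0, 0, 0, 0],
    [0, 0, 0.15, 0, 0, 0, 0],
    [0, 0, 0.1, 0, 0, 0, 0],
    [0, 0, 0, 0, 0, 0, 0],
  ],
)

```text
t: 10.6
position: [0.5274, 0.0421, 0.0731]
tcp_rot: [0.0, 0.678, 0.735, -0.0]
force: [-0.0, 0.0, -0.3]
gripper_width: -0.0003
```

```bash
python3 -c "
from h import *
status((-60,30),.071)"
```

```text
t 10.6 pos [0.5274 0.0421 0.0731] F [-0.   0.  -0.3] w -0.0003 yaw err 0.0008 tool z [-1.e-04 -6.e-04 -1.e+00]
to go cm, tool axes [0.07 0.09 0.21] q7 -0.4625494820241361
```

Request:
apply_moves(
  steps=[
    [0, 0, 0.1, 0, 0, 0, 0],
    [0, 0, 0.1, 0, 0, 0, 0],
    [0, 0, 0.1, 0, 0, 0, 0],
    [0, 0, 0, 0, 0, 0, 0],
  ],
)

```text
t: 10.93
position: [0.5275, 0.0425, 0.071]
tcp_rot: [0.0, 0.678, 0.735, -0.0]
force: [-3.3, -2.8, 12.3]
gripper_width: -0.0003
```

Request:
apply_moves(
  steps=[
    [0, 0, 0.05, 0, 0, 0, 0],
    [0, 0, 0.05, 0, 0, 0, 0],
    [0, 0, 0, 0, 0, 0, 0],
  ],
)

```text
t: 11.18
position: [0.5276, 0.0425, 0.0709]
tcp_rot: [0.001, 0.678, 0.735, -0.001]
force: [-6.3, -3.4, 23.0]
gripper_width: -0.0
```

Fourth block is home. Next is left_mid, +3 cm in y and +3 cm in x.

Request:
apply_moves(
  steps=[
    [0, 0, -0.8, 0, 0, 0, 0],
    [0, 0, -0.8, 0, 0, 0, 0],
    [1.5, 1.5, 0, 0, 0, 0, 0],
    [1.5, 1.55, 0, 0, 0, 0, 0],
    [0, 0, 0.4, 0, 0, 0, 0],
    [0, 0, 0.4, 0, 0, 0, 0],
    [0, 0, 0, 0, 0, 0, 0],
  ],
)

```text
t: 11.77
position: [0.5542, 0.075, 0.0763]
tcp_rot: [-0.001, 0.678, 0.735, -0.001]
force: [-0.9, -0.3, -0.2]
gripper_width: 0.0
```

Request:
apply_moves(
  steps=[
    [0, 0, 0.15, 0, 0, 0, 0],
    [0, 0, 0.15, 0, 0, 0, 0],
    [0, 0, 0.1, 0, 0, 0, 0],
    [0, 0, 0, 0, 0, 0, 0],
  ],
)

```text
t: 12.1
position: [0.5549, 0.0747, 0.0731]
tcp_rot: [-0.0, 0.678, 0.735, -0.0]
force: [1.0, 0.3, 0.2]
gripper_width: -0.0001
```

```bash
python3 -c "
from h import *
status((-30,60),.071)"
```

```text
t 12.1 pos [0.5549 0.0747 0.0731] F [1.  0.3 0.2] w -0.0001 yaw err 0.0013 tool z [-6.e-04 -5.e-04 -1.e+00]
to go cm, tool axes [0.03 0.08 0.21] q7 -0.4961980990698652
```

Request:
apply_moves(
  steps=[
    [0, 0, 0.1, 0, 0, 0, 0],
    [0, 0, 0.1, 0, 0, 0, 0],
    [0, 0, 0.1, 0, 0, 0, 0],
    [0, 0, 0, 0, 0, 0, 0],
  ],
)

```text
t: 12.43
position: [0.5553, 0.075, 0.071]
tcp_rot: [0.0, 0.678, 0.735, -0.0]
force: [-2.8, -1.9, 12.6]
gripper_width: -0.0001
```

Request:
apply_moves(
  steps=[
    [0, 0, 0.05, 0, 0, 0, 0],
    [0, 0, 0.05, 0, 0, 0, 0],
    [0, 0, 0, 0, 0, 0, 0],
  ],
)

```text
t: 12.68
position: [0.5554, 0.075, 0.0709]
tcp_rot: [0.001, 0.678, 0.735, -0.001]
force: [-6.8, -3.3, 21.0]
gripper_width: 0.0001
```

Fifth block is home. Next is last_block, +6 cm along board x.

Request:
apply_moves(
  steps=[
    [0, 0, -0.8, 0, 0, 0, 0],
    [0, 0, -0.8, 0, 0, 0, 0],
    [0, 1.5, 0, 0, 0, 0, 0],
    [0, 1.5, 0, 0, 0, 0, 0],
    [0, 1.5, 0, 0, 0, 0, 0],
    [0, 1.5, 0, 0, 0, 0, 0],
    [0, 0, 0.4, 0, 0, 0, 0],
    [0, 0, 0.4, 0, 0, 0, 0],
  ],
)

```text
t: 13.35
position: [0.6157, 0.0805, 0.0772]
tcp_rot: [0.0, 0.678, 0.735, 0.001]
force: [1.5, 0.6, 3.8]
gripper_width: 0.0002
```

Request:
apply_moves(
  steps=[
    [0, 0, 0, 0, 0, 0, 0],
    [0, 0, 0.15, 0, 0, 0, 0],
    [0, 0, 0.15, 0, 0, 0, 0],
    [0, 0, 0.1, 0, 0, 0, 0],
    [0, 0, 0, 0, 0, 0, 0],
  ],
)

```text
t: 13.77
position: [0.6143, 0.0803, 0.0731]
tcp_rot: [-0.0, 0.678, 0.735, -0.0]
force: [-2.0, 0.1, 2.5]
gripper_width: 0.0
```

```bash
python3 -c "
from h import *
status((30,60),.071)"
```

```text
t 13.7667 pos [0.6143 0.0803 0.0731] F [-2.   0.1  2.5] w 0.0 yaw err 0.0022 tool z [-1.2e-03 -2.0e-04 -1.0e+00]
to go cm, tool axes [-0.05  0.12  0.21] q7 -0.4535343220373663
```

Request:
apply_moves(
  steps=[
    [0, 0, 0.1, 0, 0, 0, 0],
    [0, 0, 0.1, 0, 0, 0, 0],
    [0, 0, 0.1, 0, 0, 0, 0],
    [0, 0, 0, 0, 0, 0, 0],
  ],
)

```text
t: 14.1
position: [0.6145, 0.0803, 0.071]
tcp_rot: [-0.0, 0.678, 0.735, -0.001]
force: [-6.1, -1.5, 13.8]
gripper_width: 0.0002
```

Request:
apply_moves(
  steps=[
    [0, 0, 0.05, 0, 0, 0, 0],
    [0, 0, 0.05, 0, 0, 0, 0],
    [0, 0, 0, 0, 0, 0, 0],
  ],
)

```text
t: 14.35
position: [0.6146, 0.0803, 0.071]
tcp_rot: [-0.0, 0.678, 0.735, -0.001]
force: [-9.5, -1.1, 21.4]
gripper_width: 0.0
```

Request:
apply_moves(
  steps=[
    [0, 0, -1, 0, 0, 0, 0],
    [0, 0, -2.5, 0, 0, 0, 0],
    [0, 0, -3, 0, 0, 0, 0],
    [0, 0, -3, 0, 0, 0, 0],
    [0, 0, -3, 0, 0, 0, 0],
    [0, 0, -3, 0, 0, 0, 0],
    [0, 0, -3, 0, 0, 0, 0],
    [0, 0, -2, 0, 0, 0, 0],
  ],
)

```text
t: 15.02
position: [0.6162, 0.0804, 0.2774]
tcp_rot: [0.001, 0.678, 0.735, 0.002]
force: [0.9, 0.2, 0.7]
gripper_width: 0.0001
```

Request:
apply_moves(
  steps=[
    [-3, -1, 0, 0, 0, 0, 0],
    [-3, -1, 0, 0, 0, 0, 0],
    [-3, -1, 0, 0, 0, 0, 0],
    [-3, -1, 0, 0, 0, 0, 0],
    [-3, -1, 0, 0, 0, 0, 0],
    [-3, -1, 0, 0, 0, 0, 0],
    [-3, -1, 0, 0, 0, 0, 0],
    [-3, -1, 0, 0, 0, 0, 0],
  ],
)

```text
t: 15.68
position: [0.5544, -0.1672, 0.2743]
tcp_rot: [0.0, 0.678, 0.735, 0.0]
force: [0.1, -0.3, -0.0]
gripper_width: -0.0003
```

Request:
apply_moves(
  steps=[
    [-3, -1, 0, 0, 0, 0, 0],
    [-3, -1, 0, 0, 0, 0, 0],
    [-3, -1, 0, 0, 0, 0, 0],
    [-3, -1, 0, 0, 0, 0, 0],
    [-3, -1, 0, 0, 0, 0, 0],
    [-3, -1, 0, 0, 0, 0, 0],
    [0, 0, 0, 0, 0, 0, 0],
    [0, 0, 0, 0, 0, 0, 0],
  ],
)

```text
t: 16.35
position: [0.5084, -0.3525, 0.2738]
tcp_rot: [0.0, 0.68, 0.734, -0.0]
force: [0.2, 0.9, 0.8]
gripper_width: 0.0005
```

```bash
python3 - <<'E'
from h import *
status((30,60))
I=[optics.capture(n)["image"] for n in("scene","top")]
a=cv2.resize(I[0][135:345,210:410],(400,420),interpolation=3);b=cv2.resize(I[1][170:380,230:430],(400,420),interpolation=3)
cv2.imwrite("pics/end.png",np.hstack([a,b])[:,:,::-1])
E
```

```text
t 16.35 pos [ 0.5084 -0.3525  0.2738] F [0.2 0.9 0.8] w 0.0005 yaw err -0.0027 tool z [-3.e-04 -9.e-04 -1.e+00]
to go cm, tool axes [ 4.229e+01  1.398e+01 -4.000e-02] q7 0.43196505763270077
```

View pics/end.png

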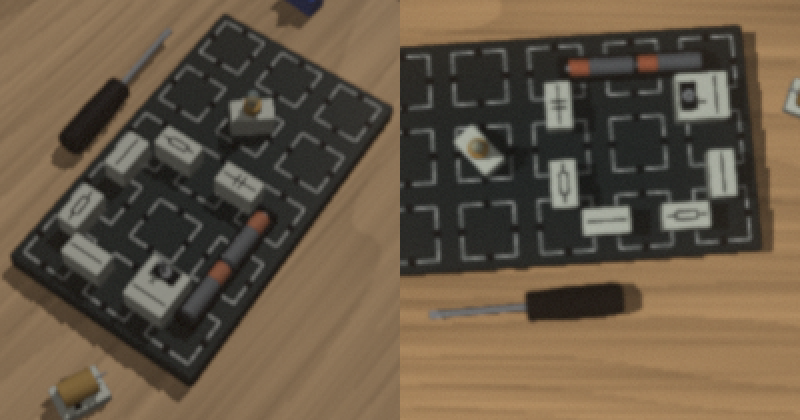

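Both views show all six blocks sitting low on the board. The lever (695,95) still points as it did at the start, and the lamp (478,150), motor and screwdriver have not moved. I'll hand in now.

```bash
python3 -c "
from h import *
print(bot.hand_in())"
```

```text
the job is handed in; nothing more can be done
None
```

I pressed all six blocks down with the closed fingertips, in circuit order: switch, right_mid, right_near, left_near, left_mid, last_block. The job is handed in; the clock stood at about 16 s just before, and no verdict was reported.

- **Seating:** every press ended on a hard stop at a TCP height of 0.071 m. That matches the expected flush height of 22 mm board plus 24 mm block plus 25 mm fingertip. Readings at the stops were 14–23 N vertical, well under the 70 N limit.
- **Height between blocks:** the fingertips were raised only about 16 mm between blocks, so they stayed close to the circuit throughout.
- **Final pictures:** by eye, all blocks sit low, the lever still leans to the off side, and the lamp block, motor block and screwdriver have not moved. The arm ended clear of the board, with almost no force on the tool.
- **Disagreements:** the first board fit from the two cameras left errors of up to 3 pixels at the corners, and the block heights differed by several millimetres between views. I therefore judged how far to press by the felt stop, not by the pictures.

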